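# Weigh down the covering bowl

## Robot

A 6-joint arm with a two-finger parallel gripper is mounted at the origin on a cart in front of the work surface, level with it; the furniture and walls round the work are solid. World frame = base frame: x ahead of the robot, y to its left, z up, the work surface at z = 0. Lengths are in m, angles in rad, forces in N, time in s.
With the tool pointing down it reaches from about 0.275 to 0.875 m from the base axis. Payload 12.5 kg.
Tool frame: the origin (TCP) lies at the very end of the fingers, on their centre line; the grasp point (between the pads) lies 19 mm behind it; z points along the fingers, y is the line along which they close (so a half turn about z gives the same grasp; the last joint's range is limited). The gripper opens to 85 mm and grips with 20 to 120 N. Pads are 22 mm wide; open, the fingers measure 114 mm over their backs; the gripper's body (76 mm by 85 mm) begins 54 mm behind the grasp point. The pads swing forward as they close: fully open they stand 13 mm farther back than shut.
Start: joints at [1.192, 0.351, 1.652, -0, 1.139, -0.085], TCP at [0.159, 0.526, 0.231] pointing down, gripper open.
Joint ranges: [-2.75, 2.75], [-0.79, 2.1], [0.01, 2.65], [-1.57, 4.71], [0.07, 3.14], [-2.87, 2.87]. Speed limits (rad/s): [2.22, 2.22, 2.79, 3.14, 3.14, 3.14].

## Interface

Orientations are given as a rotation vector (axis times angle).
In Python, from rig import ctrl gives the robot as it stands. The module is installed in compiled form; this text tells all that it offers.
- The arm moves only by the tool servo_tool, never from a script. Its argument "moves" is a list of rows, each a list of 7 numbers: the closure, from 0 (fully open) to 1 (shut), then the shift along the tool's x, y, z in units of 0.15 m (1.0 is 0.15 m), then the turn, a rotation vector about the tool's x, y, z in units of pi/2 rad (1.0 is pi/2 rad). A call has 1 to 12 rows; each row is the pose to reach, as a shift and turn from the pose commanded when the call began, along the tool's axes at that moment; what a row does not reach only later rows make up. A row lasts 1/12 s, in which the tool goes at most 41.7 mm and 7.16 degrees, less where a joint would pass 70% of its speed; a pose out of reach is approached as far as the arm can. A call with a number of a shift or a turn outside -1 to 1 is refused whole. A call with a gripper value outside its range is refused whole. The fingers move at their own pace and stop on an object; "force" is the grip in N (left out, the last holds). Time passes only in rows, so rows that repeat a pose let the fingers close. It gives the time, the measured TCP pose, the force, the opening and the grip force at its end, in the units of the state.
- ctrl.get_obs(): the state, without advancing time (a new reading comes with each control period).
- ctrl.capture(name): name is "scene" or "top" or "wrist"; returns a dict with "pixels" (384x512x3 uint8, red, green, blue), "mtx" (3x3 intrinsics, pixels), "camera_from_world" (4x4, takes a point from world to camera coordinates). Camera axes: x right, y up, looking along -z (the intrinsics and any distortion apply to the point x, -y, -z); pixel columns grow to the right and rows downward; lengths in m; the calibration is good to about 2 mm. A picture is of the moment at which its call begins. There is no depth.
- ctrl.job_done(): hands the job in; it is judged then, once.
Trained networks look in the newest picture that a camera, given by its name, has taken for a name from the list of things; names that differ only in an ending like _2 or _b are one class to them, and where a whole thing is asked for, a point or a joint stands for the part that bears it (a point fixed in the world has none). Each returns a list of dicts, best first, with "p" (0 to 1); they miss things now and then, are a little off and sometimes report something else, mostly with a low value. They report only what shows in the picture. A call takes as long as a camera call. They do not tell look-alikes from the thing itself.
- ctrl.cut_out(camera, name): "pixels" (384x512 bool, what is visible of it) and "uv" ([column, row] in pixels, amid what is visible of it).
The state is a dict: "time": time; "q": joint angles; "joint_velocities": joint speeds; "joint_torque": joint torques, N m; "tool_pos": TCP position; "eef_rot": TCP orientation; "contact_force": force on the tool from outside, world axes, zero at the start; "wrist_torque": the same for the moment, N m; "width": finger opening in m; "grasp_force": force on a finger pad.
Only numpy, scipy, OpenCV 4.12 (cv2) and the standard library are available. Lean on these libraries where they do the work, as an engineer would, in place of code of your own. Each camera call takes 0.05 s, during which the arm holds its last target. There are 200 camera calls.

## Task

The blue bowl turned upside down on the plate covers some leftovers; weigh it down with the two flat tins (one lies on the worktop, the other on the sloping wooden stand). Balance one tin lid up, level and centred on top of the bowl's round crown, and stack the other lid up and squarely on it, edges in line. Do not shift the bowl, and leave the other things where they stand.

Things in the scene. Friction and masses are not known exactly. Their poses are not given: they have to be found in the camera images.
- bowl: upside-down round blue bowl with white rim, standing on the plate; rim 161 mm across, 104 mm high, rounded like an egg end (at the crown the radius of curvature is 100 mm), loose, about 0.6 kg. Origin: centre of its underside (the rim plane); z up; the crown is 104 mm above the origin
- plate: white plate, 186 mm across, fixed on the worktop; the bowl stands on it 8 mm above the worktop. Origin: centre of its underside
- stand: small wooden tablet stand, 120 mm wide, about 160 mm deep, 92 mm high at the back, fixed to the worktop. Its board rises at 25 degrees towards its own +x (away from the robot at yaw 0) from a 12 mm lip at its lower front edge. Origin: centre of its footprint, on the worktop
- tin_a: flat food tin, cream sides, dark blue lid, 63 x 105 mm, 26 high. Origin: centre of underside; x along the 63 mm width, y along the length, z up. 60 mm across where it is gripped; ends taper from 93 mm below to 101 mm at the lid. Flat lid at 25.5 mm, so tins stack 25.5 mm apart. Starts on the stand, lid up, length along the 25 degree slope, +y end down at the lip. 0.15 kg
- tin_b: flat food tin, cream sides, dark blue lid, 63 x 105 mm, 26 high. Origin: centre of underside; x along the 63 mm width, y along the length, z up. 60 mm across where it is gripped; ends taper from 93 mm below to 101 mm at the lid. Flat lid at 25.5 mm, so tins stack 25.5 mm apart. Starts flat on the worktop. 0.15 kg
- pepper_mill: turned brown wooden pepper mill, 58 mm across, 170 mm high, loose bystander. Origin: centre of its underside
- pickle_jar: glass jar with black lid, 63 mm across, 108 mm high, loose bystander. Origin: centre of its underside
- spice_jar: spice jar with green label and green lid, 46 mm across, 106 mm high, loose bystander. Origin: centre of its underside
- squeeze_bottle: green and white flat squeeze bottle with green cap, 52 x 86 mm, 219 mm high, loose bystander. Origin: centre of its underside
- mug: white mug, 88 mm across, 125 mm along y with the handle at -y, 95 mm high, loose bystander. Origin: centre of its underside
- tape_roll: roll of brown packing tape lying flat, 96 mm across, 48 mm high, loose bystander. Origin: centre of its underside
Not all that is in view belongs to the job. Leave any purple or red look-alike of the tin_b alone.

How it is judged:
At the end, for the whole second after the job is handed in: One tin rests on the bowl's crown within 15 mm of its centre and within 0.15 rad (8 degrees) of level; the other rests on it, lid up, within 8 mm in each direction and 0.12 rad (7 degrees) of its outline; both at rest. The bowl stands flat within 20 mm of the plate's centre (((horizontal distance between tin_a and bowl below 0.015 m and z of tin_a in the frame of bowl between 0.1 and 0.11 m and angle between each of tin_a, tin_b's own z axis and vertical below 0.15 rad and x of tin_b in the frame of tin_a between -0.008 and 0.008 m and y of tin_b in the frame of tin_a between -0.008 and 0.008 m and z of tin_b in the frame of tin_a between 0.023 and 0.029 m and angle between the y axis of tin_b and the y axis of tin_a, either way round below 0.12 rad) or (horizontal distance between tin_b and bowl below 0.015 m and z of tin_b in the frame of bowl between 0.1 and 0.11 m and angle between each of tin_b, tin_a's own z axis and vertical below 0.15 rad and x of tin_a in the frame of tin_b between -0.008 and 0.008 m and y of tin_a in the frame of tin_b between -0.008 and 0.008 m and z of tin_a in the frame of tin_b between 0.023 and 0.029 m and angle between the y axis of tin_a and the y axis of tin_b, either way round below 0.12 rad)) and horizontal distance between bowl and plate below 0.02 m and angle between bowl's own z axis and vertical below 0.05 rad and linear speed of each of tin_a, tin_b below 0.02 m/s); the robot touches nothing.
It fails at once if the bowl is shifted more than 20 mm (distance of bowl from where it was at the start of the episode above 0.02 m).
It fails at once if a bystander (mill, jars, bottle, mug, tape) is moved more than 30 mm or knocked over (distance of any of pepper_mill, pickle_jar, spice_jar, squeeze_bottle, mug, tape_roll from where it was at the start of the episode above 0.03 m or angle between any of pepper_mill, pickle_jar, spice_jar, squeeze_bottle, mug, tape_roll's own z axis and vertical above 0.5 rad).
It also fails if it takes over 70 s, if anything falls off the work surface, if the arm or the gripper's body presses on something with over 40 N, if the wrist force passes 120 N, or if a joint passes its speed limit or range.

## Working session

There is one attempt and no reset: what is moved stays moved. The work goes in short steps, Python scripts to look and compute and a tool call to move; the robot and the scene stay as the last step left them, time stands still between calls to the robot, and variables do not carry over. Pictures are saved under pics/ and viewed, at most 11 in all, crops included, and the job is handed in when it is done.

Besides the shell and the picture viewer there is one more tool, called after ">>>" as name(argument=value, ...) on one line, values as JSON. servo_tool: Moves the arm, as the interface text tells. Its arguments: {"type":"object","properties":{"moves":{"type":"array"},"force":{"type":"number"}},"required":["moves"]}

```bash
mkdir -p pics; cat > h.py <<'E'
import numpy as np, cv2
from scipy.spatial.transform import Rotation as R
from rig import ctrl
def cap(n):
    c=ctrl.capture(n); return c
def proj(c,P):
    P=np.atleast_2d(P).astype(float); T=c["camera_from_world"]
    p=P@T[:3,:3].T+T[:3,3]; p=p*[1,-1,-1]; q=p@c["mtx"].T
    return q[:,:2]/q[:,2:]
def ray(c,uv):
    T=c["camera_from_world"]; o=-T[:3,:3].T@T[:3,3]
    d=np.linalg.inv(c["mtx"])@np.array([uv[0],uv[1],1.]); d=d*[1,-1,-1]
    return o,T[:3,:3].T@d
def atz(c,uv,z):
    o,d=ray(c,uv); return o+d*(z-o[2])/d[2]
def save(n,img,s=1):
    if s!=1: img=cv2.resize(img,None,fx=s,fy=s,interpolation=cv2.INTER_CUBIC)
    cv2.imwrite("pics/"+n,img[:,:,::-1])
E
python3 - <<'E'
from h import *
import pickle
D={}
im=[]
for n in ("scene","top"):
    c=cap(n); D[n]=c; im.append(c["pixels"])
    T=c["camera_from_world"]; print(n,(-T[:3,:3].T@T[:3,3]).round(3), c["mtx"].round(1).tolist(), c.keys())
    for o in ("tin_a","bowl","plate","stand","pepper_mill","pickle_jar","spice_jar","squeeze_bottle","mug","tape_roll"):
        r=ctrl.cut_out(n,o)
        print(o,[(round(x["p"],2),np.round(x["uv"]).tolist(),int(x["pixels"].sum()),atz(c,x["uv"],0.03).round(3)[:2].tolist()) for x in r[:4]])
        D[n+o]=r
pickle.dump(D,open("d.pkl","wb"))
save("s.png",im[0],1.5); save("t.png",im[1],1.5)
o=ctrl.get_obs(); print(o)
E
```

```text
scene [-0.492 -0.765  1.051] [[418.4, 0.0, 248.6], [0.0, 418.4, 195.9], [0.0, 0.0, 1.0]] dict_keys(['pixels', 'mtx', 'camera_from_world'])
tin_a [(0.81, [145.0, 172.0], 399, [0.545, 0.202]), (0.79, [364.0, 282.0], 641, [0.358, -0.729]), (0.74, [276.0, 246.0], 520, [0.384, -0.434])]
bowl [(0.64, [228.0, 184.0], 1182, [0.612, -0.143]), (0.33, [296.0, 220.0], 415, [0.526, -0.451])]
plate [(0.44, [213.0, 201.0], 99, [0.5, -0.137])]
stand [(0.9, [158.0, 166.0], 677, [0.6, 0.174])]
pepper_mill [(0.85, [230.0, 214.0], 601, [0.461, -0.226])]
pickle_jar [(0.84, [196.0, 156.0], 392, [0.728, 0.07]), (0.63, [247.0, 202.0], 163, [0.548, -0.255])]
spice_jar [(0.6, [176.0, 197.0], 331, [0.463, -0.001])]
squeeze_bottle [(0.81, [171.0, 139.0], 647, [0.795, 0.239])]
mug [(0.85, [287.0, 176.0], 612, [0.75, -0.332])]
tape_roll [(0.69, [189.0, 222.0], 637, [0.368, -0.112])]
top [ 0.49  -0.248  1.313] [[392.1, 0.0, 252.5], [0.0, 392.1, 191.8], [0.0, 0.0, 1.0]] dict_keys(['pixels', 'mtx', 'camera_from_world'])
tin_a [(0.76, [117.0, 206.0], 621, [0.518, 0.174]), (0.76, [303.0, 198.0], 591, [0.542, -0.434]),
[... 713 characters left out ...]
335, -0.102])]
{'time': 1.1, 'q': array([ 1.19240455e+00,  3.50687640e-01,  1.65178335e+00, -2.02544904e-05,
        1.13907876e+00, -8.45974412e-02]), 'joint_velocities': array([-0.00079325, -0.00124701, -0.00090275,  0.00069483,  0.00048903,
        0.00206735]), 'joint_torque': array([ 9.50841895e-04, -5.06027055e+01, -2.91658276e+01, -6.23591359e-05,
        8.24106864e-04,  8.43592886e-06]), 'tool_pos': array([0.15925098, 0.52643946, 0.23130267]), 'eef_rot': array([4.59815891e-01, 3.10773219e+00, 5.89627265e-05]), 'contact_force': array([1.00346701, 0.93022687, 0.59847108]), 'wrist_torque': array([-0.00967873, -0.02596178,  0.02552886]), 'grasp_force': 0.0, 'width': 0.08562349460064807}
```

View pics/s.png

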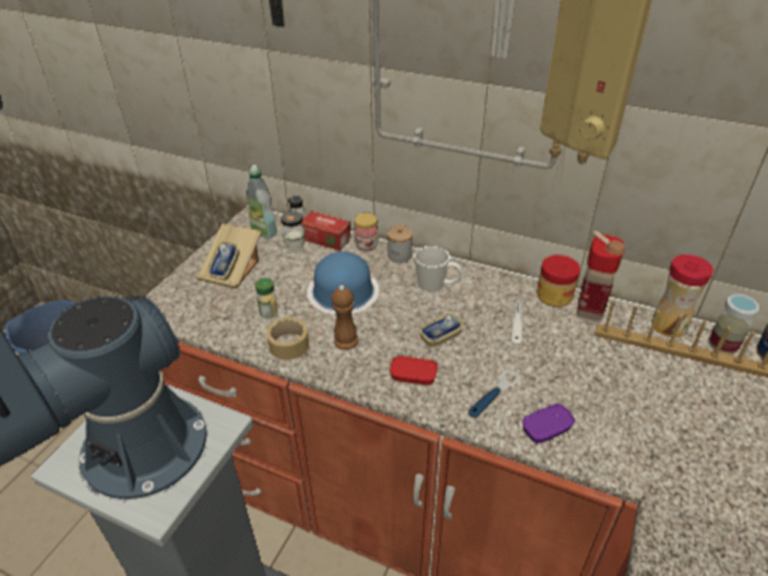

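View pics/t.png

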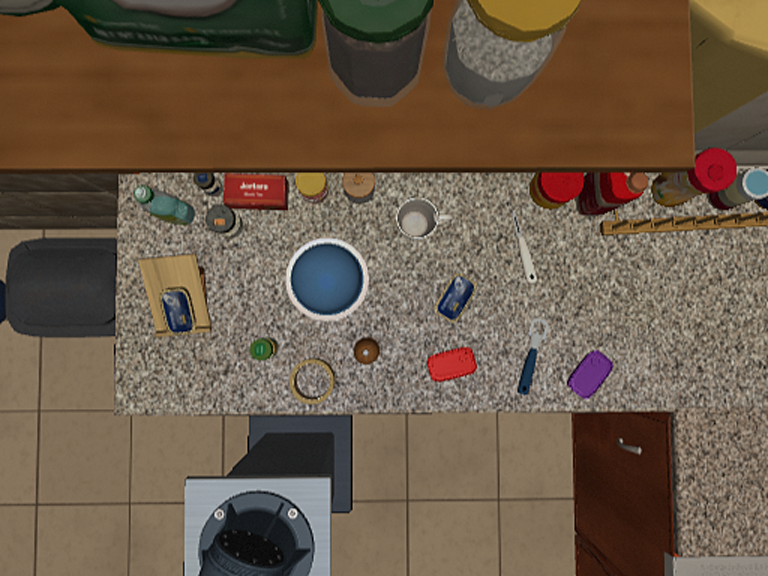

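Top view: the tins to use are tin_b (303,198), blue and flat, and tin_a (117,206), blue on the stand. Look-alikes to leave alone are red (303,243) and purple (393,249), which show at (276,246) and (364,282) in the scene view. The bowl is at (218,186). Next I'll fit the poses and check the choice in a close crop.

```bash
cat >> h.py <<'E'
from scipy.optimize import minimize
def box(w,l,h,ch=8):
    p=[(sx*(w/2-a),sy*(l/2-b)) for sx in(1,-1) for sy in(1,-1) for a,b in((0,ch),(ch,0),(ch*.3,ch*.3))]
    return np.array([(x,y,z) for z in(0,h) for x,y in p])/1000
TIN=np.vstack([box(63,105,26)[12:],box(60,93,1)[:12]])
def hullmask(c,P,s=4):
    m=np.zeros((384*s,512*s),np.uint8)
    uv=proj(c,P)+.5
    cv2.fillConvexPoly(m,cv2.convexHull((uv*s*16).round().astype(np.int32)),1,shift=4)
    return m
def fit(views,model,x0,step):
    big=[cv2.resize(m.astype(np.uint8),None,fx=4,fy=4,interpolation=cv2.INTER_NEAREST) for c,m in views]
    def f(x):
        P=model(x); e=0
        for (c,_),b in zip(views,big):
            h=hullmask(c,P); e+=1-(h&b).sum()/(h|b).sum()
        return e
    S=np.vstack([x0]+[np.add(x0,np.eye(len(x0))[i]*step[i]) for i in range(len(x0))])
    r=minimize(f,x0,method="Nelder-Mead",options=dict(initial_simplex=S,xatol=1e-4,fatol=1e-4,maxiter=400))
    return r.x,r.fun/len(views)
def flat(x): return TIN@R.from_euler("z",x[2]).as_matrix().T+[x[0],x[1],0]
def slope(x):  # tin x,y,z(origin), yaw of stand; tin +y down-slope
    M=(R.from_euler("z",x[3])*R.from_euler("y",-np.radians(25))).as_matrix()  # stand-board axes
    B=np.column_stack([M[:,1],-M[:,0],M[:,2]])
    return TIN@B.T+x[:3]
E
python3 - <<'E'
from h import *
import pickle
D=pickle.load(open("d.pkl","rb"))
S,T=D["scene"],D["top"]
sel=lambda n,o,uv:min(D[n+o],key=lambda r:np.linalg.norm(np.subtract(r["uv"],uv)))["pixels"]
# tin_b: scene mask by position (blue one) from colour window
print(proj(S,[.542,-.434,.013]))
for n,c in(("scene",S),("top",T)):
    pass
def tb(c,P,r):
    u,v=proj(c,P)[0]; hsv=cv2.cvtColor(c["pixels"],cv2.COLOR_RGB2HSV)
    return u,v
mb=sel("top","tin_a",(303,198))
for y0 in(.6,-.6,0.1):
    print("b top",fit([(T,mb)],flat,[.542,-.434,y0],[.01,.01,.3]))
a=[(S,sel("scene","tin_a",(145,172))),(T,sel("top","tin_a",(117,206)))]
for y0 in(.3,0,-.3): print("a",fit(a,slope,[.53,.17,.05,y0],[.01,.01,.01,.2]))
# stand outline
for n in("scene","top"):
    m=D[n+"stand"][0]["pixels"]; print(n,cv2.boxPoints(cv2.minAreaRect(np.argwhere(m)[:,::-1].astype(np.float32))).round(1).tolist())
# bowl
hsv=cv2.cvtColor(T["pixels"],cv2.COLOR_RGB2HSV)
blue=((hsv[...,0]>95)&(hsv[...,0]<120)&(hsv[...,1]>90)).astype(np.uint8)
white=((hsv[...,1]<30)&(hsv[...,2]>190)).astype(np.uint8)
reg=np.zeros_like(blue); cv2.circle(reg,(218,186),34,1,-1)
for nm,m in(("blue",blue&reg),("ring",(blue|white)&reg)):
    k=cv2.morphologyEx(m,cv2.MORPH_OPEN,np.ones((3,3)))
    cs,_=cv2.findContours(k,cv2.RETR_EXTERNAL,cv2.CHAIN_APPROX_NONE); q=max(cs,key=cv2.contourArea)
    e=cv2.fitEllipse(cv2.convexHull(q)); print(nm,e,[atz(T,e[0],z).round(4).tolist() for z in(0,.008,.02)])
mm=D["topbowl"][0]["pixels"].astype(np.uint8)
cs,_=cv2.findContours(mm,cv2.RETR_EXTERNAL,cv2.CHAIN_APPROX_NONE); q=max(cs,key=cv2.contourArea); print("mask",cv2.fitEllipse(q))
crop=np.hstack([cv2.resize(T["pixels"][165:225,80:160],None,fx=5,fy=5,interpolation=3),cv2.resize(T["pixels"][170:230,265:345],None,fx=5,fy=5,interpolation=3)])
save("crop.png",crop)
E
```

```text
[[292.26824941 219.51572529]]
b top (array([ 0.54116439, -0.43398812,  1.00872779]), np.float64(0.07229277072292772))
b top (array([ 0.54108252, -0.43415989,  1.02635043]), np.float64(0.07256213194929628))
b top (array([ 0.54121051, -0.43418492,  1.01137729]), np.float64(0.07161432286457292))
a (array([0.52545025, 0.16386   , 0.03946564, 0.04750318]), np.float64(0.10675700665636095))
a (array([0.52540925, 0.16437793, 0.03956993, 0.05134081]), np.float64(0.10671857717158312))
a (array([0.52559059, 0.16394784, 0.03907193, 0.03927473]), np.float64(0.10712162034915146))
scene [[131.60000610351562, 185.0], [148.8000030517578, 144.89999389648438], [178.60000610351562, 157.6999969482422], [161.39999389648438, 197.6999969482422]]
top [[92.30000305175781, 172.1999969482422], [134.10000610351562, 167.0], [140.8000030517578, 220.3000030517578], [98.9000015258789, 225.5]]
blue ((217.61277770996094, 185.92909240722656), (46.683555603027344, 47.86846923828125), 80.00817108154297) [[0.5847, -0.1506, 0.0], [0.5842, -0.1512, 0.008], [0.5833, -0.152, 0.02]]
ring ((217.7055206298828, 186.45269775390625), (51.96778106689453, 55.602783203125), 81.0787124633789) [[0.583, -0.1509, 0.0], [0.5824, -0.1515, 0.008], [0.5816, -0.1524, 0.02]]
mask ((217.11907958984375, 185.65335083007812), (47.5325927734375, 48.831241607666016), 117.36042785644531)
```

View pics/crop.png

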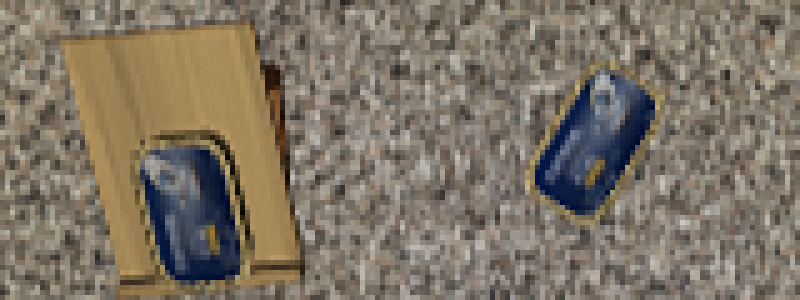

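Top-view crop: both tins have dark blue lids with cream edges. tin_a lies on the stand with its lower end at the lip, and tin_b is on the worktop. I'll take tin_a first.

>>> servo_tool(moves=[[0, -0.87, -0.58, 0, 0, 0, 0], [0, -0.87, -0.58, 0, 0, 0, 0], [0, -0.87, -0.58, 0, 0, 0, 0], [0, -0.87, -0.58, 0, 0, 0, 0]])

```text
time: 1.43
tool_pos: [0.26, 0.4033, 0.2313]
eef_rot: [0.46, 3.108, -0.0]
contact_force: [0.9, 0.6, -0.2]
width: 0.0852
grasp_force: 0.0
```

>>> servo_tool(moves=[[0, -0.87, -0.58, 0, 0, 0, 0], [0, -0.87, -0.58, 0, 0, 0, 0], [0, -0.87, -0.58, 0, 0, 0, 0], [0, -0.87, -0.58, 0, 0, 0, 0], [0, -0.87, -0.58, 0, 0, 0, 0]])

```text
time: 1.85
tool_pos: [0.3614, 0.281, 0.2315]
eef_rot: [0.466, 3.106, -0.0]
contact_force: [-0.8, 1.1, -0.4]
width: 0.0854
grasp_force: 0.0
```

```bash
cat >> h.py <<'E'
def rotz(psi,tilt=0):
    # tool down; tool y along (-sin,cos)psi of stand frame, or opposite; tilt: tool z = -board normal
    M=(R.from_euler("z",psi)*R.from_euler("y",-tilt)).as_matrix()
    return np.column_stack([-M[:,0],M[:,1],-M[:,2]])
def plan(p,M):
    o=ctrl.get_obs(); R0=R.from_rotvec(o["eef_rot"]).as_matrix()
    s=R0.T@(np.asarray(p)-o["tool_pos"])/.15; t=R.from_matrix(R0.T@M).as_rotvec()/(np.pi/2)
    print("pos",o["tool_pos"].round(4),"t",o["time"],"w",round(o["width"],4),"gf",o["grasp_force"].__round__(1),"F",o["contact_force"].round(1))
    print("shift",s.round(3),"turn",t.round(3))
    return s,t
E
python3 - <<'E'
from h import *
M=rotz(.047,np.radians(25)); n=-M[:,2]
plan(np.array([.5255,.164,.039])+n*.17,M)
E
```

```text
pos [0.3614 0.281  0.2315] t 1.85 w 0.0854 gf 0.0 F [-0.8  1.1 -0.4]
shift [-0.824 -0.586  0.257] turn [-0.048 -0.274 -0.216]
```

>>> servo_tool(moves=[[0, -0.82, -0.59, 0.26, -0.048, -0.274, -0.216], [0, -0.82, -0.59, 0.26, -0.048, -0.274, -0.216], [0, -0.82, -0.59, 0.26, -0.048, -0.274, -0.216], [0, -0.82, -0.59, 0.26, -0.048, -0.274, -0.216], [0, -0.82, -0.59, 0.26, -0.048, -0.274, -0.216], [0, -0.82, -0.59, 0.26, -0.048, -0.274, -0.216], [0, -0.82, -0.59, 0.26, -0.048, -0.274, -0.216]])

```text
time: 2.43
tool_pos: [0.4506, 0.1642, 0.1925]
eef_rot: [-0.067, 2.707, 0.016]
contact_force: [0.3, 1.1, -0.5]
width: 0.0853
grasp_force: 0.0
```

```bash
python3 - <<'E'
from h import *
import pickle
c=cap("wrist"); r=ctrl.cut_out("wrist","tin_a")
print([(round(x["p"],2),x["uv"],int(x["pixels"].sum())) for x in r])
o=ctrl.get_obs(); T=c["camera_from_world"]; cp=-T[:3,:3].T@T[:3,3]
print("cam in tool",R.from_rotvec(o["eef_rot"]).inv().apply(cp-o["tool_pos"]).round(3), c["mtx"][0,0])
m=r[0]["pixels"]
D=pickle.load(open("d.pkl","rb"))
sel=lambda n,uv:min(D[n+"tin_a"],key=lambda r:np.linalg.norm(np.subtract(r["uv"],uv)))["pixels"]
v=[(c,m),(D["scene"],sel("scene",(145,172))),(D["top"],sel("top",(117,206)))]
x,e=fit(v[:1],slope,[.5255,.164,.039,.047],[.01,.01,.01,.1]); print("wrist",x,e)
y,e=fit(v,slope,[.5255,.164,.039,.047],[.01,.01,.01,.1]); print("all",y,e)
z,e=fit(v[:1],lambda q:slope([q[0],q[1],y[2],q[2]]),[y[0],y[1],y[3]],[.01,.01,.1]); print("wrist fixed z",z,e)
im=c["pixels"].copy()
for q,col in((x,(255,0,0)),(y,(0,255,0))):
    cv2.polylines(im,[cv2.convexHull(proj(c,slope(q)).round().astype(np.int32))],True,col,1)
save("w1.png",im,1.4)
pickle.dump((c,m),open("wa.pkl","wb"))
E
```

```text
[(0.63, [251.7, 177.0], 7278)]
cam in tool [ 0.077 -0.001 -0.143] 324.83499837952604
wrist [0.52866116 0.15960838 0.03819275 0.09666292] 0.04778488903665534
all [0.5245288  0.16057884 0.04307033 0.10371825] 0.10462545203665996
wrist fixed z [0.52489516 0.15954312 0.0906354 ] 0.05923150381172815
```

View pics/w1.png

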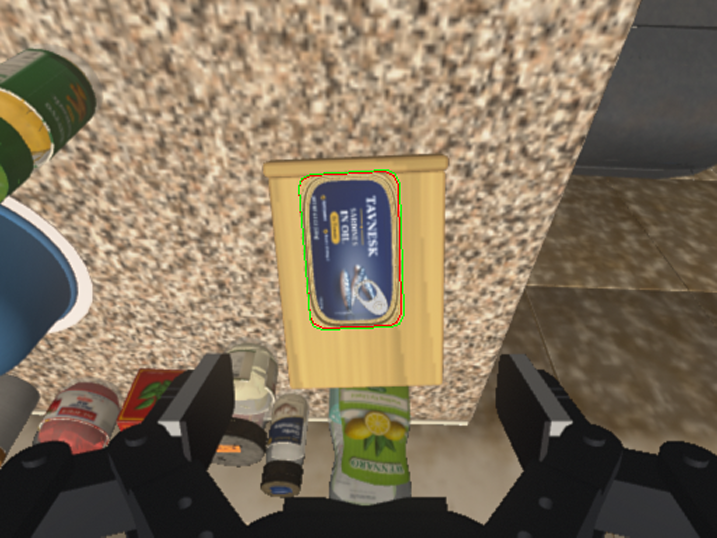

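The wrist view shows tin_a at about (251,177), and the outline fit sits well on it. I'll move closer and re-aim.

```bash
python3 - <<'E'
from h import *
M=rotz(.097,np.radians(25)); n=-M[:,2]
plan(np.array([.5285,.1597,.0385])+n*.09,M)
E
```

```text
pos [0.4511 0.1648 0.1929] t 2.5333 w 0.0854 gf 0.0 F [-0.3  0.8 -0.3]
shift [-0.032 -0.073  0.55 ] turn [-0.012 -0.001 -0.027]
```

>>> servo_tool(moves=[[0, -0.03, -0.07, 0.55, -0.012, -0.001, -0.027], [0, -0.03, -0.07, 0.55, -0.012, -0.001, -0.027], [0, -0.03, -0.07, 0.55, -0.012, -0.001, -0.027], [0, -0.03, -0.07, 0.55, -0.012, -0.001, -0.027], [0, -0.03, -0.07, 0.55, -0.012, -0.001, -0.027]])

```text
time: 2.95
tool_pos: [0.4903, 0.1562, 0.1204]
eef_rot: [-0.132, 2.702, 0.029]
contact_force: [-0.3, 0.8, 0.4]
width: 0.0853
grasp_force: 0.0
```

```bash
python3 - <<'E'
from h import *
import pickle
c=cap("wrist"); r=ctrl.cut_out("wrist","tin_a")
print([(round(x["p"],2),x["uv"],int(x["pixels"].sum())) for x in r])
m=r[0]["pixels"]; c0,m0=pickle.load(open("wa.pkl","rb"))
x,e=fit([(c,m)],slope,[.5285,.16,.0385,.097],[.01,.01,.01,.1]); print("near",x,e)
y,e=fit([(c,m),(c0,m0)],slope,x,[.005,.005,.005,.05]); print("both",y,e)
M=rotz(y[3],np.radians(25)); n=-M[:,2]
print("n.p",n@x[:3],n@y[:3])
print("PLAN TCP=bottom"); plan(y[:3],M)
im=c["pixels"].copy()
cv2.polylines(im,[cv2.convexHull(proj(c,slope(y)).round().astype(np.int32))],True,(255,0,0),1)
save("w2.png",im,1.2)
E
```

```text
[]Traceback (most recent call last):
  File "<stdin>", line 5, in <module>
IndexError: list index out of range
```

```bash
python3 - <<'E'
from h import *
import pickle
c=cap("wrist"); r=ctrl.cut_out("wrist","tin_b")
print([(round(x["p"],2),x["uv"],int(x["pixels"].sum())) for x in r])
c0,m0=pickle.load(open("wa.pkl","rb"))
x0=[.5285,.16,.0385,.097]
if r: m=r[0]["pixels"]
else:
    h=(hullmask(c,slope(x0),1)).astype(np.uint8)
    g=np.full(h.shape,cv2.GC_BGD,np.uint8)
    g[cv2.dilate(h,np.ones((25,25)))>0]=cv2.GC_PR_BGD; g[h>0]=cv2.GC_PR_FGD; g[cv2.erode(h,np.ones((25,25)))>0]=cv2.GC_FGD
    cv2.grabCut(c["pixels"][:,:,::-1].copy(),g,None,np.zeros((1,65)),np.zeros((1,65)),6,cv2.GC_INIT_WITH_MASK)
    m=(g&1)>0
x,e=fit([(c,m)],slope,x0,[.01,.01,.01,.1]); print("near",x,e)
y,e=fit([(c,m),(c0,m0)],slope,x,[.005,.005,.005,.05]); print("both",y,e)
M=rotz(y[3],np.radians(25)); n=-M[:,2]
print("n.p",n@x[:3],n@y[:3])
print("PLAN TCP=bottom"); plan(y[:3],M)
im=c["pixels"].copy()
cs,_=cv2.findContours(m.astype(np.uint8),cv2.RETR_EXTERNAL,cv2.CHAIN_APPROX_NONE); cv2.drawContours(im,cs,-1,(0,255,0),1)
cv2.polylines(im,[cv2.convexHull(proj(c,slope(x)).round().astype(np.int32))],True,(255,0,0),1)
save("w2.png",im,1.2)
E
```

```text
[(0.68, [260.8, 198.3], 13514)]
near [0.52630782 0.15974321 0.04120876 0.10149077] 0.05243258667427597
both [0.52682832 0.15969586 0.04045004 0.09896486] 0.051747646630447564
n.p -0.19066139024102113 -0.19156594880516511
PLAN TCP=bottom
pos [0.4905 0.1561 0.1215] t 3.15 w 0.0857 gf 0.0 F [-0.5  0.8 -0.7]
shift [ 0.01  -0.     0.592] turn [-0.     0.002 -0.001]
```

View pics/w2.png

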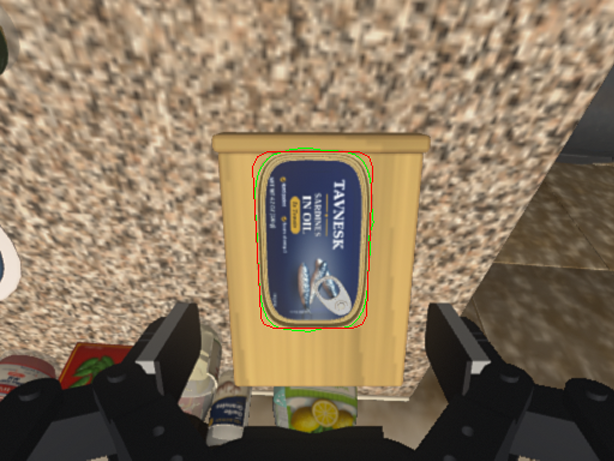

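Wrist view: tin_a sits at about (261,198), squarely between the fingers. I'll pre-close a little and descend in steps, watching the force.

>>> servo_tool(moves=[[0.12, 0.01, 0, 0.25, 0, 0, 0], [0.12, 0.01, 0, 0.4, 0, 0, 0], [0.12, 0.01, 0, 0.48, 0, 0, 0], [0.12, 0.01, 0, 0.54, 0, 0, 0], [0.12, 0.01, 0, 0.57, 0, 0, 0], [0.12, 0.01, 0, 0.58, 0, 0, 0], [0.12, 0.01, 0, 0.58, 0, 0, 0]])

```text
time: 3.73
tool_pos: [0.5257, 0.1591, 0.0408]
eef_rot: [-0.132, 2.701, 0.029]
contact_force: [-0.2, -0.1, -0.4]
width: 0.0754
grasp_force: 0.0
```

>>> servo_tool(moves=[[0.12, 0, 0, 0.013, 0, 0, 0], [0.12, 0, 0, 0.013, 0, 0, 0]])

```text
time: 3.9
tool_pos: [0.5264, 0.1591, 0.0388]
eef_rot: [-0.132, 2.701, 0.029]
contact_force: [0.6, -0.5, -0.6]
width: 0.0749
grasp_force: 0.0
```

>>> servo_tool(moves=[[0.12, 0, 0, 0.013, 0, 0, 0], [0.12, 0, 0, 0.013, 0, 0, 0]])

```text
time: 4.07
tool_pos: [0.5271, 0.1591, 0.0365]
eef_rot: [-0.132, 2.702, 0.029]
contact_force: [-0.6, 0.8, -0.2]
width: 0.0754
grasp_force: 0.0
```

>>> servo_tool(moves=[[0.12, 0, 0, 0.013, 0, 0, 0], [0.5, 0, 0, 0.013, 0, 0, 0], [1, 0, 0, 0.013, 0, 0, 0], [1, 0, 0, 0.013, 0, 0, 0], [1, 0, 0, 0.013, 0, 0, 0], [1, 0, 0, 0.013, 0, 0, 0]], force=40)

```text
time: 4.57
tool_pos: [0.5283, 0.1588, 0.0381]
eef_rot: [-0.132, 2.698, 0.028]
contact_force: [-33.5, -10.8, 66.1]
width: 0.0657
grasp_force: 37.2
```

>>> servo_tool(moves=[[1, 0, 0, -0.01, 0, 0, 0], [1, 0, 0, -0.02, 0, 0, 0], [1, 0, 0, -0.025, 0, 0, 0], [1, 0, 0, -0.025, 0, 0, 0]])

```text
time: 4.9
tool_pos: [0.5273, 0.1591, 0.0395]
eef_rot: [-0.132, 2.699, 0.029]
contact_force: [-6.7, -3.4, 20.9]
width: 0.0598
grasp_force: 54.8
```

The opening is 60 mm, so the tin is gripped. Lift along the board normal.

>>> servo_tool(moves=[[1, 0, 0, -0.03, 0, 0, 0], [1, 0, 0, -0.08, 0, 0, 0], [1, 0, 0, -0.2, 0, 0, 0], [1, 0, 0, -0.4, 0, 0, 0], [1, 0, 0, -0.6, 0, 0, 0], [1, 0, 0, -0.8, 0, 0, 0], [1, 0, 0, -0.8, 0, 0, 0]])

```text
time: 5.48
tool_pos: [0.4757, 0.1544, 0.1507]
eef_rot: [-0.132, 2.697, 0.03]
contact_force: [1.2, 0.4, -0.5]
width: 0.0599
grasp_force: 44.1
```

```bash
python3 - <<'E'
from h import *
c=cap("wrist"); save("w3.png",c["pixels"],1)
p=plan([.583,-.1515,.25],rotz(.0))
plan([.583,-.1515,.25],rotz(-.3))
E
```

```text
pos [0.4761 0.1543 0.1489] t 5.5333 w 0.0599 gf 44.1 F [ 0.1 -0.3 -1.9]
shift [-0.749 -2.099 -0.392] turn [0.014 0.28  0.061]
pos [0.4761 0.1543 0.1489] t 5.5333 w 0.0599 gf 44.1 F [ 0.1 -0.3 -1.9]
shift [-0.749 -2.099 -0.392] turn [0.056 0.277 0.249]
```

View pics/w3.png

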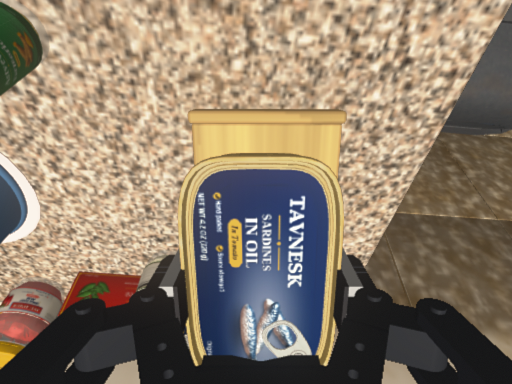

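The tin is held straight, its lid between (182,157) and (343,360), with its length along tool x. I'll work out the held offset from the unoccluded part of the view.

```bash
cat >> h.py <<'E'
def held(c,o,m,rmax,x0=(0,.002,0,0)):
    # tin in tool frame: x shift, d (bottom behind TCP), yaw, y shift; only rows<rmax
    M=R.from_rotvec(o["eef_rot"]).as_matrix(); p=o["tool_pos"]
    m=m.copy(); m[rmax:]=False; b=cv2.resize(m.astype(np.uint8),None,fx=4,fy=4,interpolation=0)
    def P(x):
        L=TIN@R.from_euler("z",x[2]).as_matrix().T
        T=np.column_stack([L[:,0]*0+L[:,1]+x[0],L[:,0]+x[3],-L[:,2]-x[1]])
        return T@M.T+p
    def f(x):
        h=hullmask(c,P(x)); h[rmax*4:]=0
        return 1-(h&b).sum()/(h|b).sum()
    S=np.vstack([x0]+[np.add(x0,np.eye(4)[i]*s) for i,s in enumerate((.006,.006,.05,.004))])
    r=minimize(f,x0,method="Nelder-Mead",options=dict(initial_simplex=S,xatol=1e-4,fatol=1e-5,maxiter=400))
    return r.x,r.fun
E
python3 - <<'E'
from h import *
c=cap("wrist"); o=ctrl.get_obs()
r=ctrl.cut_out("wrist","tin_a"); print([(round(x["p"],2),x["uv"],int(x["pixels"].sum())) for x in r])
hsv=cv2.cvtColor(c["pixels"],cv2.COLOR_RGB2HSV)
if r:
    m=r[0]["pixels"]; a=np.argwhere(m); print(a.min(0),a.max(0), [np.flatnonzero(m[k])[[0,-1]].tolist() for k in(180,210,240)])
    for rm in(240,255): print(held(c,o,m,rm))
plan([.54,.05,.27],rotz(0.))
E
```

```text
[(0.56, [257.7, 254.6], 31109)]
[153 177] [365 343] [[184, 337], [178, 343], [179, 342]]
(array([9.69482770e-05, 2.28270635e-04, 1.74439447e-02, 4.47635417e-04]), np.float64(0.08007913681916434))
(array([0.00041097, 0.00270272, 0.01647695, 0.00032176]), np.float64(0.0735491075639193))
pos [0.4758 0.154  0.1464] t 5.6333 w 0.06 gf 44.1 F [ 0.5  0.  -1.6]
shift [-0.673 -0.732 -0.595] turn [0.013 0.278 0.061]
```

>>> servo_tool(moves=[[1, -0.67, -0.73, -0.6, 0.013, 0.278, 0.061], [1, -0.67, -0.73, -0.6, 0.013, 0.278, 0.061], [1, -0.67, -0.73, -0.6, 0.013, 0.278, 0.061], [1, -0.67, -0.73, -0.6, 0.013, 0.278, 0.061], [1, -0.67, -0.73, -0.6, 0.013, 0.278, 0.061], [1, -0.67, -0.73, -0.6, 0.013, 0.278, 0.061], [1, -0.67, -0.73, -0.6, 0.013, 0.278, 0.061]])

```text
time: 6.22
tool_pos: [0.5409, 0.0488, 0.27]
eef_rot: [-0.004, -3.141, 0.001]
contact_force: [-0.8, 0.3, -3.2]
width: 0.06
grasp_force: 44.1
```

>>> servo_tool(moves=[[1, -0.55, -0.68, -0.2, 0, 0, 0], [1, -1, -1, -0.3, 0, 0, 0], [1, -1, -1, -0.3, 0, 0, 0], [1, -1, -1, -0.3, 0, 0, 0], [1, -1, -1, -0.3, 0, 0, 0], [1, -1, -1, -0.3, 0, 0, 0], [1, -1, -1, -0.3, 0, 0, 0]])

```text
time: 6.8
tool_pos: [0.6901, -0.101, 0.3118]
eef_rot: [-0.003, -3.138, -0.001]
contact_force: [-0.0, 0.5, -1.2]
width: 0.0594
grasp_force: 44.2
```

```bash
python3 - <<'E'
from h import *
o=ctrl.get_obs(); print(o["tool_pos"],o["eef_rot"])
c=cap("wrist"); r=ctrl.cut_out("wrist","bowl"); print([(round(x["p"],2),x["uv"],int(x["pixels"].sum())) for x in r])
im=c["pixels"]; hsv=cv2.cvtColor(im,cv2.COLOR_RGB2HSV)
out=im.copy()
if r:
    cs,_=cv2.findContours(r[0]["pixels"].astype(np.uint8),cv2.RETR_EXTERNAL,cv2.CHAIN_APPROX_NONE); cv2.drawContours(out,cs,-1,(255,0,0),1)
save("w4.png",out,1.2)
print(proj(c,[[.5835,-.1515,.008],[.5835,-.1515,.112]]))
E
```

```text
[ 0.69014501 -0.10102644  0.31180646] [-2.52593246e-03 -3.13761310e+00 -6.08741869e-04]
[(0.82, [216.7, 62.9], 14270)]
[[220.98673814  64.43297196]
 [208.79697898  56.84436983]]
```

View pics/w4.png

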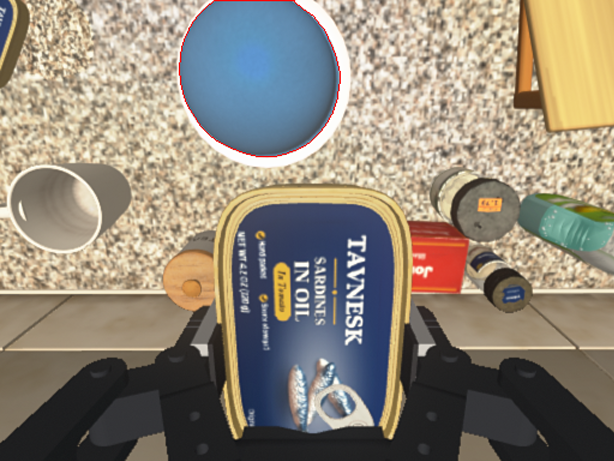

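The view shows the bowl, slightly cut off at the top edge, around (217,63), with the held tin below it. I'll fit the plate and bowl circles in the world frame.

```bash
python3 - <<'E'
from h import *
from scipy.optimize import least_squares
c=cap("wrist"); im=c["pixels"]; r=ctrl.cut_out("wrist","bowl")
g=cv2.cvtColor(im,cv2.COLOR_RGB2HSV); f=cv2.GaussianBlur(im,(0,0),1.)
hs=cv2.cvtColor(f,cv2.COLOR_RGB2HSV).astype(int)
blue=((hs[...,0]>92)&(hs[...,0]<122)&(hs[...,1]>90)); white=(hs[...,2]>225)&(hs[...,1]<22)
u0,v0=221,64
def edge(mask,rmin,rmax,last):
    pts=[]
    for a in np.radians(np.arange(0,360,3)):
        rr=np.arange(rmin,rmax,.25); u=u0+rr*np.cos(a); v=v0+rr*np.sin(a)
        ok=(v>3)&(v<150)&(u>0)&(u<511); 
        if not ok.all(): continue
        q=mask[v.round().astype(int),u.round().astype(int)]; k=np.flatnonzero(q)
        if len(k): pts.append((u[k[-1]],v[k[-1]]))
    return np.array(pts)
def circ(uv,z):
    P=np.array([atz(c,p,z)[:2] for p in uv])
    s=least_squares(lambda x:np.hypot(*(P-x[:2]).T)-x[2],[.583,-.151,.09],loss="soft_l1",f_scale=.001)
    return s.x.round(4),np.abs(s.fun).mean().round(5)
w=edge(white,55,85,1); b=edge(blue,50,85,1)
print(len(w),len(b))
for z in(.004,.008,.014): print("plate",z,circ(w,z))
for z in(.012,.02,.03): print("blue",z,circ(b,z))
if r:
    cs,_=cv2.findContours(r[0]["pixels"].astype(np.uint8),cv2.RETR_EXTERNAL,cv2.CHAIN_APPROX_NONE); q=max(cs,key=len)[:,0]; q=q[q[:,1]>3]
    for z in (.012,.02): print("mask",z,circ(q,z))
o=ctrl.get_obs()
r=ctrl.cut_out("wrist","tin_a"); 
for rm in(235,250): print(held(c,o,r[0]["pixels"],rm))
plan([.584,-.1515,.15],rotz(0.))
E
```

```text
81 82
plate 0.004 (array([ 0.5857, -0.1542,  0.0937]), np.float64(0.00218))
plate 0.008 (array([ 0.586 , -0.1537,  0.0929]), np.float64(0.00216))
plate 0.014 (array([ 0.5863, -0.1529,  0.0916]), np.float64(0.00213))
blue 0.012 (array([ 0.5738, -0.1612,  0.0777]), np.float64(0.00153))
blue 0.02 (array([ 0.5745, -0.1601,  0.0763]), np.float64(0.0015))
blue 0.03 (array([ 0.5753, -0.1587,  0.0746]), np.float64(0.00147))
mask 0.012 (array([ 0.5843, -0.1577,  0.0837]), np.float64(0.0012))
mask 0.02 (array([ 0.5848, -0.1567,  0.0822]), np.float64(0.00117))
(array([0.   , 0.002, 0.   , 0.   ]), np.float64(1.0))
(array([0.   , 0.002, 0.   , 0.   ]), np.float64(1.0))
pos [ 0.6886 -0.0983  0.3149] t 7.05 w 0.0597 gf 44.2 F [-0.2  0.9 -1.2]
shift [ 0.696 -0.354  1.1  ] turn [ 0.    -0.001  0.001]
```

>>> servo_tool(moves=[[1, -0.29, -0.36, 0, 0, 0, 0], [1, -0.29, -0.36, 0, 0, 0, 0], [1, -0.29, -0.36, 0, 0, 0, 0], [1, -0.29, -0.36, 0, 0, 0, 0], [1, -0.29, -0.36, 0, 0, 0, 0]])

```text
time: 7.47
tool_pos: [0.7324, -0.1526, 0.3155]
eef_rot: [0.001, -3.141, -0.001]
contact_force: [0.1, 0.2, -1.8]
width: 0.0596
grasp_force: 44.2
```

```bash
python3 - <<'E'
from h import *
from scipy.optimize import least_squares
import pickle
c=cap("wrist"); im=c["pixels"]; r=ctrl.cut_out("wrist","bowl"); o=ctrl.get_obs()
T=c["camera_from_world"]; print("cam",(-T[:3,:3].T@T[:3,3]).round(3))
th=np.linspace(0,2*np.pi,73)
def bowl(x,p):   # profile: z=104*(1-(r/a)^..) generalised: near-crown curvature 100 mm
    k=np.linspace(0,1,25); rr=80.5*np.sin(k*np.pi/2)
    # z = H - 100*(1-sqrt..) blended so z(80.5)=0 with steep wall
    zz=104-(rr**2/200)-(104-80.5**2/200)*(1-(1-(rr/80.5)**p)**(1/2))
    return np.concatenate([np.column_stack([x[0]+a/1000*np.cos(th),x[1]+a/1000*np.sin(th),th*0+.008+z/1000]) for a,z in zip(rr,zz)])
m=r[0]["pixels"]; print(r[0]["p"],m.sum())
D=pickle.load(open("d.pkl","rb"))
V=[(c,m),(D["top"],D["topbowl"][0]["pixels"])]
for p in(3,5):
    for nm,v in(("wrist",V[:1]),("top",V[1:]),("both",V)): print(p,nm,*fit(v,lambda x:bowl(x,p),[.585,-.152],[.006,.006]))
f=cv2.GaussianBlur(im,(0,0),1.); hs=cv2.cvtColor(f,cv2.COLOR_RGB2HSV).astype(int)
white=(hs[...,2]>225)&(hs[...,1]<22)
u0,v0=proj(c,[.585,-.152,.008])[0]; pts=[]
for a in np.radians(np.arange(0,360,3)):
    rr=np.arange(58,85,.25); u=u0+rr*np.cos(a); v=v0+rr*np.sin(a)
    if v.min()<2 or v.max()>158: continue
    k=np.flatnonzero(white[v.round().astype(int),u.round().astype(int)])
    if len(k): pts.append(atz(c,(u[k[-1]],v[k[-1]]),.008)[:2])
P=np.array(pts); s=least_squares(lambda x:np.hypot(*(P-x[:2]).T)-x[2],[.583,-.151,.09],loss="soft_l1",f_scale=.001); print("plate",len(P),s.x,np.abs(s.fun).mean())
rt=ctrl.cut_out("wrist","tin_a")
print([(round(x["p"],2),x["uv"]) for x in rt])
q=[x for x in rt if x["uv"][1]>200]
if q: 
    for rm in(235,250): print(held(c,o,q[0]["pixels"],rm))
plan([.585,-.152,.15],rotz(0.))
E
```

```text
cam [ 0.655 -0.153  0.459]
0.6 10693
3 wrist [ 0.58640976 -0.1533498 ] 0.010832611740365983
3 top [ 0.58568506 -0.14924114] 0.027366282118510776
3 both [ 0.58574625 -0.15227644] 0.03293441341219949
5 wrist [ 0.58622336 -0.1532897 ] 0.015679804319734147
5 top [ 0.5849047  -0.14973467] 0.02521255722694571
5 both [ 0.58573357 -0.15147256] 0.032391561934541624
plate 73 [ 0.58428271 -0.15318452  0.09416385] 0.002147365475118831
[(0.91, [23.4, 14.4]), (0.74, [261.2, 255.1])]
(array([ 0.000995  , -0.00242927,  0.02263057,  0.00024064]), np.float64(0.08351500842528159))
(array([ 0.00143593,  0.00052594,  0.01410533, -0.00010671]), np.float64(0.0762899790169772))
pos [ 0.7325 -0.1525  0.3163] t 7.6167 w 0.0598 gf 44.2 F [ 0.1 -0.2 -1.1]
shift [0.983 0.004 1.109] turn [ 0.    -0.     0.001]
```

>>> servo_tool(moves=[[1, 0.28, 0, 0.1, 0, 0, 0], [1, 0.54, 0, 0.3, 0, 0, 0], [1, 0.78, 0, 0.5, 0, 0, 0], [1, 0.97, 0, 0.7, 0, 0, 0], [1, 0.97, 0, 0.9, 0, 0, 0], [1, 0.97, 0, 1, 0, 0, 0], [1, 0.97, 0, 1, 0, 0, 0], [1, 0.97, 0, 1, 0, 0, 0], [1, 0.97, 0, 1, 0, 0, 0]])

```text
time: 8.37
tool_pos: [0.5884, -0.1536, 0.1677]
eef_rot: [-0.001, 3.139, -0.001]
contact_force: [1.1, -0.9, -1.8]
width: 0.0594
grasp_force: 44.1
```

>>> servo_tool(moves=[[1, 0, 0, 0.15, 0, 0, 0], [1, 0, 0, 0.25, 0, 0, 0], [1, 0, 0, 0.3, 0, 0, 0], [1, 0, 0, 0.31, 0, 0, 0], [1, 0, 0, 0.31, 0, 0, 0], [1, 0, 0, 0.31, 0, 0, 0]])

```text
time: 8.87
tool_pos: [0.588, -0.1538, 0.1206]
eef_rot: [-0.001, 3.14, -0.0]
contact_force: [-0.2, 0.2, -1.4]
width: 0.0596
grasp_force: 44.2
```

```bash
python3 - <<'E'
from h import *
plan([.587,-.153,.111],rotz(0.))
E
```

```text
pos [ 0.588  -0.1538  0.1206] t 8.8667 w 0.0596 gf 44.2 F [-0.2  0.2 -1.4]
shift [0.007 0.005 0.064] turn [-0.     0.001  0.   ]
```

Now descend in small steps until contact.

>>> servo_tool(moves=[[1, 0.01, 0, 0.02, 0, 0, 0], [1, 0.01, 0, 0.03, 0, 0, 0], [1, 0.01, 0, 0.03, 0, 0, 0]])

```text
time: 9.12
tool_pos: [0.5856, -0.1536, 0.1148]
eef_rot: [0.0, -3.141, -0.001]
contact_force: [-0.3, 0.0, -1.0]
width: 0.0598
grasp_force: 44.2
```

>>> servo_tool(moves=[[1, 0, 0, 0.01, 0, 0, 0], [1, 0, 0, 0.013, 0, 0, 0], [1, 0, 0, 0.013, 0, 0, 0]])

```text
time: 9.37
tool_pos: [0.5856, -0.1536, 0.1126]
eef_rot: [0.0, -3.141, -0.001]
contact_force: [0.2, 0.2, -2.1]
width: 0.0594
grasp_force: 44.2
```

>>> servo_tool(moves=[[1, 0, 0, 0.007, 0, 0, 0], [1, 0, 0, 0.01, 0, 0, 0], [1, 0, 0, 0.01, 0, 0, 0]])

```text
time: 9.62
tool_pos: [0.5856, -0.1536, 0.1111]
eef_rot: [0.0, -3.141, -0.001]
contact_force: [-0.5, -0.1, -2.5]
width: 0.0602
grasp_force: 44.2
```

>>> servo_tool(moves=[[1, -0.007, 0, 0.006, 0, 0, 0], [1, -0.007, 0, 0.006, 0, 0, 0]])

```text
time: 9.78
tool_pos: [0.5868, -0.1536, 0.1102]
eef_rot: [0.0, -3.141, -0.001]
contact_force: [0.6, 0.1, -2.0]
width: 0.0595
grasp_force: 44.2
```

>>> servo_tool(moves=[[1, 0, 0, 0.006, 0, 0, 0], [1, 0, 0, 0.006, 0, 0, 0]])

```text
time: 9.95
tool_pos: [0.5866, -0.1535, 0.1093]
eef_rot: [0.0, -3.141, -0.001]
contact_force: [-0.6, -0.3, -1.7]
width: 0.0599
grasp_force: 44.2
```

>>> servo_tool(moves=[[1, 0, 0, 0.006, 0, 0, 0], [1, 0, 0, 0.006, 0, 0, 0]])

```text
time: 10.12
tool_pos: [0.5866, -0.1536, 0.1084]
eef_rot: [0.0, -3.141, -0.001]
contact_force: [-0.0, -0.1, -1.0]
width: 0.06
grasp_force: 44.2
```

>>> servo_tool(moves=[[1, 0, 0, 0.006, 0, 0, 0], [1, 0, 0, 0.006, 0, 0, 0]])

```text
time: 10.28
tool_pos: [0.5866, -0.1536, 0.1075]
eef_rot: [0.0, -3.141, -0.001]
contact_force: [-0.3, -0.4, -1.0]
width: 0.0599
grasp_force: 44.2
```

>>> servo_tool(moves=[[1, 0, 0, 0.006, 0, 0, 0], [1, 0, 0, 0.006, 0, 0, 0]])

```text
time: 10.45
tool_pos: [0.5867, -0.1536, 0.1067]
eef_rot: [0.001, -3.141, -0.001]
contact_force: [0.2, -1.0, -1.3]
width: 0.0597
grasp_force: 44.4
```

>>> servo_tool(moves=[[1, 0, 0, 0.006, 0, 0, 0], [1, 0, 0, 0.006, 0, 0, 0]])

```text
time: 10.62
tool_pos: [0.5868, -0.1536, 0.1066]
eef_rot: [0.001, -3.141, -0.0]
contact_force: [-2.8, 0.7, 6.8]
width: 0.0597
grasp_force: 45.2
```

>>> servo_tool(moves=[[1, 0, 0, 0.006, 0, 0, 0], [1, 0, 0, 0.006, 0, 0, 0]])

```text
time: 10.78
tool_pos: [0.5868, -0.1536, 0.1065]
eef_rot: [0.001, -3.142, -0.0]
contact_force: [-7.3, 1.3, 14.2]
width: 0.0598
grasp_force: 46.2
```

```bash
python3 - <<'E'
from h import *
plan([.587,-.153,.111],rotz(0.))
a=cap("scene")["pixels"][150:220,180:290]; w=cap("wrist")["pixels"]
save("s5.png",np.hstack([cv2.resize(a,(440,280),interpolation=2),cv2.resize(w,(360,280))]))
E
```

```text
pos [ 0.5868 -0.1536  0.1065] t 10.7833 w 0.0598 gf 46.2 F [-7.3  1.3 14.2]
shift [-0.001  0.004 -0.03 ] turn [ 0. -0.  0.]
```

View pics/s5.png

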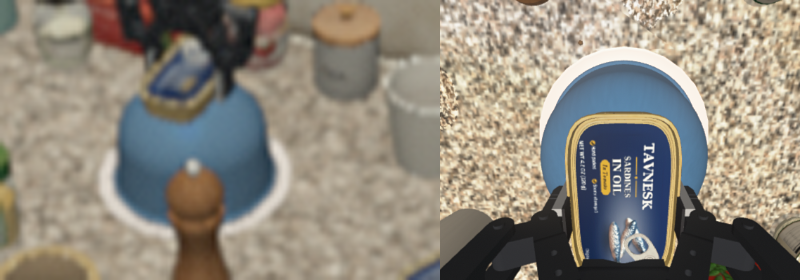

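Contact came at TCP z≈0.1067, so the tin's underside sits about 5 mm behind the tip. The tin is level over the crown in both views. I'll unload and open.

>>> servo_tool(moves=[[1, 0, 0, -0.008, 0, 0, 0], [1, 0, 0, -0.008, 0, 0, 0]])

```text
time: 11.05
tool_pos: [0.5869, -0.1536, 0.1066]
eef_rot: [-0.0, 3.142, 0.0]
contact_force: [-1.8, 0.4, 6.3]
width: 0.0597
grasp_force: 44.9
```

>>> servo_tool(moves=[[0.4, 0, 0, 0, 0, 0, 0], [0.2, 0, 0, 0, 0, 0, 0], [0.1, 0, 0, 0, 0, 0, 0], [0.05, 0, 0, 0, 0, 0, 0], [0, 0, 0, 0, 0, 0, 0], [0, 0, 0, 0, 0, 0, 0]])

```text
time: 11.55
tool_pos: [0.5867, -0.1536, 0.106]
eef_rot: [0.0, -3.141, -0.001]
contact_force: [-0.6, 0.2, -0.5]
width: 0.0851
grasp_force: 0.0
```

>>> servo_tool(moves=[[0, 0, 0, -0.1, 0, 0, 0], [0, 0, 0, -0.3, 0, 0, 0], [0, 0, 0, -0.5, 0, 0, 0], [0, 0, 0, -0.8, 0, 0, 0], [0, 0, 0, -1, 0, 0, 0], [0, 0, 0, -1, 0, 0, 0], [0, 0, 0, -1, 0, 0, 0]])

```text
time: 12.13
tool_pos: [0.5874, -0.1538, 0.2579]
eef_rot: [-0.0, 3.139, -0.001]
contact_force: [-0.4, 0.2, -0.2]
width: 0.0857
grasp_force: 0.0
```

```bash
cat >> h.py <<'E'
def tin6(x): return TIN@R.from_rotvec(x[3:6]).as_matrix().T+x[:3]
E
python3 - <<'E'
from h import *
import pickle
a=cap("scene"); rs=ctrl.cut_out("scene","tin_a"); w=cap("wrist"); r=ctrl.cut_out("wrist","tin_a"); t=cap("top"); rt=ctrl.cut_out("top","tin_a")
for c,q in((a,rs),(w,r),(t,rt)): print([(round(x["p"],2),x["uv"],int(x["pixels"].sum())) for x in q],proj(c,[.587,-.153,.125]))
near=lambda c,q:min(q,key=lambda x:np.linalg.norm(x["uv"]-proj(c,[.587,-.153,.125])[0]))["pixels"]
pickle.dump((a,rs,w,r,t,rt),open("p.pkl","wb"))
if r:
    m=near(w,r)
    z=lambda x:tin6([x[0],x[1],.112,0,0,0])@np.eye(3)
    f=lambda x:TIN@R.from_euler("z",x[2]).as_matrix().T+[x[0],x[1],.112]
    print("wrist level",fit([(w,m)],f,[.587,-.153,1.57],[.006,.006,.1]))
    g=lambda x:TIN@(R.from_rotvec([x[3],x[4],0])*R.from_euler("z",x[2])).as_matrix().T+[x[0],x[1],.112]
    print("wrist tilt",fit([(w,m)],g,[.587,-.153,1.57,0,0],[.006,.006,.1,.05,.05]))
print(ctrl.get_obs()["tool_pos"],ctrl.get_obs()["time"])
s=cv2.resize(a["pixels"][150:220,180:290],(440,280),interpolation=2)
save("s6.png",np.hstack([s,cv2.resize(w["pixels"],(360,280))]))
E
```

```text
[(0.95, [295.2, 219.0], 434), (0.93, [276.8, 244.9], 527), (0.61, [225.1, 168.4], 377), (0.55, [360.9, 278.2], 624)] [[226.26488865 168.55086235]]
[(0.97, [258.3, 178.2], 8656), (0.75, [21.5, 112.4], 4060), (0.54, [11.4, 3.3], 195)] [[260.9496011  181.26266967]]
[(0.91, [303.4, 196.3], 595), (0.85, [394.1, 247.6], 601), (0.69, [299.3, 243.0], 605), (0.5, [207.0, 192.2], 24)] [[215.35924325 182.22687204]]
wrist level (array([ 0.58455405, -0.15389933,  1.57675502]), np.float64(0.059802047781569945))
wrist tilt (array([ 0.5843143 , -0.15340383,  1.57711883,  0.02465607,  0.00894746]), np.float64(0.05897395573363606))
[ 0.58641347 -0.15352333  0.25488156] 12.4333
```

View pics/s6.png

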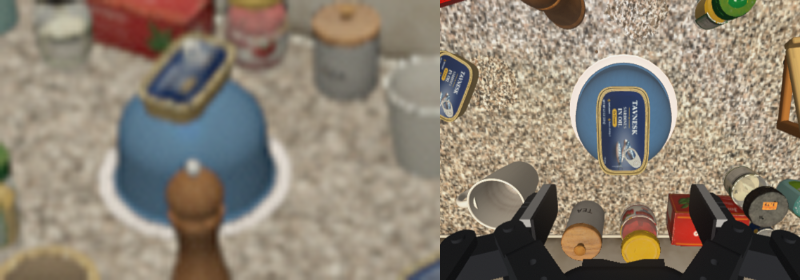

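tin_a sits level on the crown, measured about 2 mm off the bowl's centre, and the bowl has not moved. Next is tin_b.

>>> servo_tool(moves=[[0, 0.15, -0.94, 0.05, 0, 0, 0], [0, 0.15, -0.94, 0.05, 0, 0, 0], [0, 0.15, -0.94, 0.05, 0, 0, 0], [0, 0.15, -0.94, 0.05, 0, 0, 0]])

```text
time: 12.77
tool_pos: [0.5629, -0.2986, 0.2474]
eef_rot: [-0.003, -3.139, -0.0]
contact_force: [0.4, 0.1, -0.1]
width: 0.0854
grasp_force: 0.0
```

>>> servo_tool(moves=[[0, 0.15, -0.94, 0.35, 0, 0, 0.344], [0, 0.15, -0.94, 0.35, 0, 0, 0.344], [0, 0.15, -0.94, 0.35, 0, 0, 0.344], [0, 0.15, -0.94, 0.35, 0, 0, 0.344], [0, 0.15, -0.94, 0.35, 0, 0, 0.344], [0, 0.15, -0.94, 0.35, 0, 0, 0.344], [0, 0.15, -0.94, 0.35, 0, 0, 0.344], [0, 0.15, -0.94, 0.35, 0, 0, 0.344]])

```text
time: 13.43
tool_pos: [0.5422, -0.4349, 0.1962]
eef_rot: [-0.834, -3.028, -0.0]
contact_force: [-1.1, 0.9, 0.3]
width: 0.0855
grasp_force: 0.0
```

```bash
python3 - <<'E'
from h import *
w=cap("wrist"); r=ctrl.cut_out("wrist","tin_b"); uv=proj(w,[.541,-.434,.013])[0]
print([(round(x["p"],2),x["uv"],int(x["pixels"].sum())) for x in r],uv)
m=min(r,key=lambda x:np.linalg.norm(x["uv"]-uv))["pixels"]
x,e=fit([(w,m)],flat,[.541,-.434,1.03],[.006,.006,.1]); print(x,e)
print("mean rgb",w["pixels"][m].mean(0))
plan([x[0],x[1],.06],rotz(x[2]-np.pi/2))
E
```

```text
[(0.92, [178.1, 34.0], 6821), (0.75, [258.5, 165.3], 6110)] [259.8356051  165.02909439]
[ 0.54360404 -0.43653678  1.01850102] 0.05892664509169365
mean rgb [103.01751227 100.89639935  98.23387889]
pos [ 0.5423 -0.4349  0.1965] t 13.5333 w 0.0853 gf 0.0 F [0.1 1.  0. ]
shift [-0.013 -0.005  0.91 ] turn [-0.    -0.     0.009]
```

>>> servo_tool(moves=[[0.12, -0.01, -0.01, 0.25, 0, 0, 0.009], [0.12, -0.01, -0.01, 0.5, 0, 0, 0.009], [0.12, -0.01, -0.01, 0.75, 0, 0, 0.009], [0.12, -0.01, -0.01, 0.91, 0, 0, 0.009], [0.12, -0.01, -0.01, 0.91, 0, 0, 0.009], [0.12, -0.01, -0.01, 0.91, 0, 0, 0.009]])

```text
time: 14.03
tool_pos: [0.5424, -0.437, 0.0596]
eef_rot: [-0.857, -3.021, -0.001]
contact_force: [0.1, 0.3, 0.2]
width: 0.075
grasp_force: 0.0
```

```bash
python3 - <<'E'
from h import *
w=cap("wrist"); r=ctrl.cut_out("wrist","tin_b"); uv=proj(w,[.5436,-.4365,.013])[0]
print([(round(x["p"],2),x["uv"],int(x["pixels"].sum())) for x in r],uv)
if r:
    m=min(r,key=lambda x:np.linalg.norm(x["uv"]-uv))["pixels"]
    x,e=fit([(w,m)],flat,[.5436,-.4365,1.02],[.006,.006,.1]); print(x,e)
    plan([x[0],x[1],-.002],rotz(x[2]-np.pi/2))
plan([.5436,-.4365,-.002],rotz(1.0185-np.pi/2))
E
```

```text
[(0.59, [104.0, 29.5], 10357), (0.55, [261.0, 213.6], 16376)] [261.10632341 217.623697  ]
[ 0.54333514 -0.43646956  1.0250331 ] 0.060921205514036125
pos [ 0.5434 -0.4383  0.0622] t 14.1333 w 0.0754 gf 0.0 F [ 0.2 -0.1  1. ]
shift [0.008 0.01  0.428] turn [-0.     0.002 -0.005]
pos [ 0.5434 -0.4383  0.0622] t 14.1333 w 0.0754 gf 0.0 F [ 0.2 -0.1  1. ]
shift [0.006 0.011 0.428] turn [-0.     0.002 -0.001]
```

>>> servo_tool(moves=[[0.12, 0.007, 0.01, 0.2, 0, 0, 0], [0.12, 0.007, 0.01, 0.32, 0, 0, 0], [0.12, 0.007, 0.01, 0.38, 0, 0, 0], [0.12, 0.007, 0.01, 0.41, 0, 0, 0], [0.12, 0.007, 0.01, 0.41, 0, 0, 0], [0.12, 0.007, 0.01, 0.41, 0, 0, 0]])

```text
time: 14.63
tool_pos: [0.5428, -0.4365, -0.0002]
eef_rot: [0.859, 3.021, -0.001]
contact_force: [-0.4, 0.7, -0.0]
width: 0.0753
grasp_force: 0.0
```

>>> servo_tool(moves=[[0.3, 0, 0, 0, 0, 0, 0], [1, 0, 0, 0, 0, 0, 0], [1, 0, 0, 0, 0, 0, 0], [1, 0, 0, 0, 0, 0, 0], [1, 0, 0, 0, 0, 0, 0]], force=40)

```text
time: 15.05
tool_pos: [0.5429, -0.4365, -0.0002]
eef_rot: [0.859, 3.02, -0.001]
contact_force: [-1.0, 0.8, 6.2]
width: 0.0597
grasp_force: 44.5
```

>>> servo_tool(moves=[[1, 0, 0, -0.1, 0, 0, 0], [1, 0, 0, -0.3, 0, 0, 0], [1, 0, 0, -0.6, 0, 0, 0], [1, 0, 0, -0.9, 0, 0, 0], [1, 0, 0, -1, 0, 0, 0], [1, 0, 0, -1, 0, 0, 0]])

```text
time: 15.55
tool_pos: [0.5441, -0.4376, 0.1559]
eef_rot: [0.857, 3.014, -0.007]
contact_force: [-0.0, -0.4, -0.6]
width: 0.0599
grasp_force: 44.1
```

```bash
python3 - <<'E'
from h import *
plan([.562,-.30,.24],rotz(.006))
E
```

```text
pos [ 0.5441 -0.4376  0.1559] t 15.55 w 0.0599 gf 44.1 F [-0.  -0.4 -0.6]
shift [ 0.376  0.842 -0.566] turn [-0.003  0.005 -0.357]
```

>>> servo_tool(moves=[[1, 0.38, 0.84, -0.57, 0, 0, -0.357], [1, 0.38, 0.84, -0.57, 0, 0, -0.357], [1, 0.38, 0.84, -0.57, 0, 0, -0.357], [1, 0.38, 0.84, -0.57, 0, 0, -0.357], [1, 0.38, 0.84, -0.57, 0, 0, -0.357], [1, 0.38, 0.84, -0.57, 0, 0, -0.357], [1, 0.38, 0.84, -0.57, 0, 0, -0.357], [1, 0.38, 0.84, -0.57, 0, 0, -0.357], [1, 0.38, 0.84, -0.57, 0, 0, -0.357]])

```text
time: 16.3
tool_pos: [0.5595, -0.2994, 0.2326]
eef_rot: [0.006, -3.139, -0.002]
contact_force: [-1.4, -0.1, -1.1]
width: 0.0596
grasp_force: 44.4
```

```bash
python3 - <<'E'
from h import *
w=cap("wrist"); o=ctrl.get_obs(); r=ctrl.cut_out("wrist","tin_b")
print([(round(x["p"],2),x["uv"],int(x["pixels"].sum())) for x in r])
q=[x for x in r if abs(x["uv"][0]-258)<30 and x["uv"][1]>200]
if q:
    for rm in(235,250): print(held(w,o,q[0]["pixels"],rm))
plan([.585,-.1537,.19],rotz(.006))
E
```

```text
[(0.91, [259.5, 254.1], 28739), (0.77, [439.6, 219.5], 10179), (0.7, [126.3, 13.9], 3327)]
(array([-0.00193147, -0.00696731,  0.0129852 ,  0.00037213]), np.float64(0.08640186022806906))
(array([-0.00131007, -0.00394403,  0.04255271,  0.00114597]), np.float64(0.07895658263305327))
pos [ 0.5596 -0.2994  0.2328] t 16.4 w 0.0595 gf 44.4 F [-0.5  0.8 -2.7]
shift [-0.174  0.97   0.286] turn [ 0.001 -0.001 -0.001]
```

>>> servo_tool(moves=[[1, -0.163, 0.25, 0, 0, 0, 0], [1, -0.163, 0.5, 0, 0, 0, 0], [1, -0.163, 0.75, 0.05, 0, 0, 0], [1, -0.163, 0.97, 0.2, 0, 0, 0], [1, -0.163, 0.97, 0.36, 0, 0, 0], [1, -0.163, 0.97, 0.42, 0, 0, 0], [1, -0.163, 0.97, 0.42, 0, 0, 0], [1, -0.163, 0.97, 0.42, 0, 0, 0], [1, -0.163, 0.97, 0.42, 0, 0, 0], [1, -0.163, 0.97, 0.42, 0, 0, 0]])

```text
time: 17.23
tool_pos: [0.5841, -0.1542, 0.1719]
eef_rot: [-0.008, 3.14, -0.0]
contact_force: [0.6, 0.2, -1.0]
width: 0.0597
grasp_force: 44.4
```

```bash
python3 - <<'E'
from h import *
w=cap("wrist"); a=cap("scene")
plan([.584,-.1538,.14],rotz(.006))
s=cv2.resize(a["pixels"][140:210,180:290],(440,280),interpolation=2)
save("s7.png",np.hstack([s,cv2.resize(w["pixels"],(360,280))]))
E
```

```text
pos [ 0.5839 -0.1538  0.1716] t 17.3333 w 0.0597 gf 44.4 F [ 0.1 -1.  -1.1]
shift [-0.001 -0.     0.21 ] turn [-0.  0. -0.]
```

View pics/s7.png

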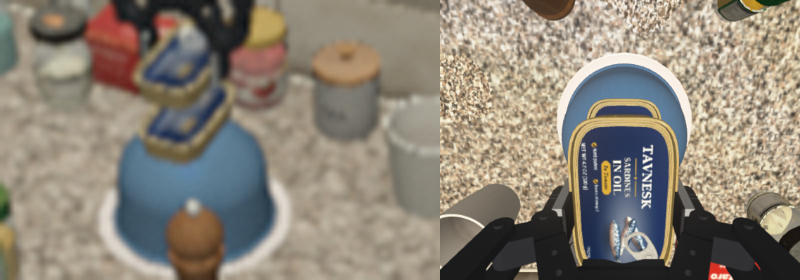

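tin_b is held about 34 mm above tin_a, whose near end peeks out at raw pixel (267,136) or so. A quick numeric check of the alignment before lowering.

```bash
python3 - <<'E'
from h import *
w=cap("wrist"); hs=cv2.cvtColor(cv2.GaussianBlur(w["pixels"],(0,0),.8),cv2.COLOR_RGB2HSV).astype(int)
# cream rim: hue 15-35
cr=(hs[...,0]>12)&(hs[...,0]<38)&(hs[...,1]>60)
for u in(240,255,270,285): print(u,np.flatnonzero(cr[110:200,u])[:30]+110)
for v in (145,150,155): k=np.flatnonzero(cr[v,190:350])+190; print(v,k[:1],k[-1:])
for x in(.583,.585,.587): print(x,proj(w,[[x-.0525,-.1538+.0,.1375]]).round(1))
P=TIN@R.from_euler("z",1.577).as_matrix().T+[.585,-.1538,.112]; h=hullmask(w,P,1)
for v in (145,150,155): print(v,np.flatnonzero(h[v])[[0,-1]])
E
```

```text
240 [136 137 138 139 140 141 142 143 144 158 159 160 161 162 163 164 165 166
 167 168 169 170 171 172]
255 [136 137 138 139 140 141 142 143 144 158 159 160 161 162 163 164 165 166
 167 168 169 170 171 172]
270 [136 137 138 139 140 141 142 143 144 158 159 160 161 162 163 164 165 166
 167 168 169 170 171 172]
285 [137 138 139 140 141 142 143 144 145 158 159 160 161 162 163 164 165 166
 167 168 169 170 171 172 173]
145 [216] [305]
150 [212] [309]
155 [210] [311]
0.583 [[261.2 133.5]]
0.585 [[261.2 137.2]]
0.587 [[261.2 140.9]]
145 [207 316]
150 [205 317]
155 [204 318]
```

Alignment agrees with the model to about 1 mm. Lower it.

>>> servo_tool(moves=[[1, 0.003, 0, 0.1, 0, 0, 0], [1, 0.003, 0, 0.16, 0, 0, 0], [1, 0.003, 0, 0.18, 0, 0, 0], [1, 0.003, 0, 0.19, 0, 0, 0], [1, 0.003, 0, 0.19, 0, 0, 0], [1, 0.003, 0, 0.19, 0, 0, 0]])

```text
time: 17.88
tool_pos: [0.5833, -0.1531, 0.1426]
eef_rot: [0.01, -3.141, -0.0]
contact_force: [-0.6, 0.3, -0.5]
width: 0.0599
grasp_force: 44.5
```

>>> servo_tool(moves=[[1, 0, 0, 0.012, 0, 0, 0], [1, 0, 0, 0.012, 0, 0, 0]])

```text
time: 18.05
tool_pos: [0.5832, -0.153, 0.1405]
eef_rot: [0.01, -3.141, -0.001]
contact_force: [-0.3, -0.5, -1.7]
width: 0.0596
grasp_force: 44.5
```

>>> servo_tool(moves=[[1, 0, 0, 0.01, 0, 0, 0], [1, 0, 0, 0.01, 0, 0, 0]])

```text
time: 18.22
tool_pos: [0.583, -0.153, 0.1387]
eef_rot: [0.01, -3.141, -0.001]
contact_force: [0.2, 0.8, -2.7]
width: 0.0593
grasp_force: 44.5
```

>>> servo_tool(moves=[[1, 0, 0, 0.007, 0, 0, 0], [1, 0, 0, 0.007, 0, 0, 0]])

```text
time: 18.38
tool_pos: [0.583, -0.153, 0.1376]
eef_rot: [0.01, -3.141, -0.001]
contact_force: [-0.2, -0.4, -1.7]
width: 0.0595
grasp_force: 44.5
```

>>> servo_tool(moves=[[1, 0, 0, 0.006, 0, 0, 0], [1, 0, 0, 0.006, 0, 0, 0]])

```text
time: 18.55
tool_pos: [0.5832, -0.1531, 0.1372]
eef_rot: [0.01, -3.141, -0.001]
contact_force: [-0.6, 0.6, 2.3]
width: 0.0597
grasp_force: 45.0
```

>>> servo_tool(moves=[[1, 0, 0, 0.006, 0, 0, 0], [1, 0, 0, 0.006, 0, 0, 0]])

```text
time: 18.72
tool_pos: [0.5833, -0.1531, 0.1371]
eef_rot: [-0.01, 3.142, 0.0]
contact_force: [-3.7, 1.8, 10.4]
width: 0.0595
grasp_force: 46.0
```

Contact came at the expected height, z≈0.1372. I'll ease off, open, and retreat straight up.

>>> servo_tool(moves=[[1, 0, 0, -0.006, 0, 0, 0], [1, 0, 0, -0.006, 0, 0, 0]])

```text
time: 18.88
tool_pos: [0.5832, -0.1531, 0.1371]
eef_rot: [0.01, -3.141, -0.0]
contact_force: [-1.1, 0.1, 3.5]
width: 0.0595
grasp_force: 45.1
```

>>> servo_tool(moves=[[0.4, 0, 0, 0, 0, 0, 0], [0.2, 0, 0, 0, 0, 0, 0], [0.1, 0, 0, 0, 0, 0, 0], [0.05, 0, 0, 0, 0, 0, 0], [0, 0, 0, 0, 0, 0, 0], [0, 0, 0, 0, 0, 0, 0]])

```text
time: 19.38
tool_pos: [0.5831, -0.1531, 0.1368]
eef_rot: [0.01, -3.141, -0.001]
contact_force: [0.4, -0.6, 0.1]
width: 0.0853
grasp_force: 0.0
```

>>> servo_tool(moves=[[0, 0, 0, -0.1, 0, 0, 0], [0, 0, 0, -0.3, 0, 0, 0], [0, 0, 0, -0.5, 0, 0, 0], [0, 0, 0, -0.8, 0, 0, 0], [0, 0, 0, -1, 0, 0, 0], [0, 0, 0, -1, 0, 0, 0], [0, 0, 0, -1, 0, 0, 0], [0, 0, 0, -1, 0, 0, 0], [0, 0, 0, -1, 0, 0, 0], [0, 0, 0, -1, 0, 0, 0], [0, 0, 0, -1, 0, 0, 0], [0, 0, 0, -1, 0, 0, 0]])

```text
time: 20.38
tool_pos: [0.583, -0.1531, 0.2862]
eef_rot: [0.01, -3.14, -0.001]
contact_force: [0.1, 0.8, -0.0]
width: 0.0857
grasp_force: 0.0
```

```bash
python3 - <<'E'
from h import *
w=cap("wrist"); a=cap("scene"); r=ctrl.cut_out("wrist","tin_b"); uv=proj(w,[.585,-.153,.14])[0]
if r:
    q=min(r,key=lambda x:np.linalg.norm(x["uv"]-uv)); print(q["p"],q["uv"],uv)
    f=lambda x:TIN@R.from_euler("z",x[2]).as_matrix().T+[x[0],x[1],.1375]
    print(fit([(w,q["pixels"])],f,[.585,-.153,1.57],[.006,.006,.1]))
s=cv2.resize(a["pixels"][140:210,180:290],(440,280),interpolation=2)
u,v=uv.astype(int); z=cv2.resize(w["pixels"][max(v-100,0):max(v-100,0)+200,u-129:u+128],(360,280))
save("s8.png",np.hstack([s,z])); print(ctrl.get_obs()["time"],ctrl.get_obs()["width"])
E
```

```text
0.85 [260.2, 177.3] [260.46227224 177.73494168]
(array([ 0.58264284, -0.15354222,  1.582746  ]), np.float64(0.05165896081808241))
20.5333 0.08545461284774668
```

View pics/s8.png

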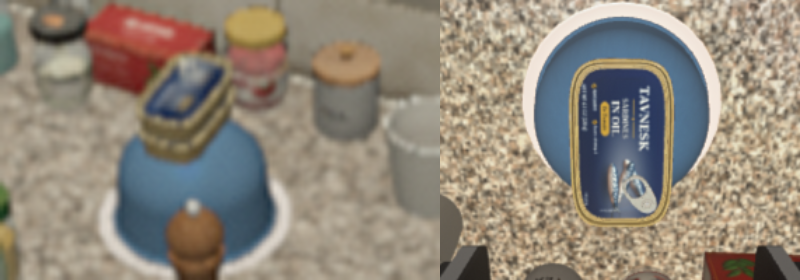

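The two tins are stacked square and level on the crown, about 2 mm apart in plan, and the bowl and neighbours are unmoved. Handing in.

```bash
python3 -c "
from rig import ctrl
print(ctrl.job_done())"
```

```text
the job is handed in; nothing more can be done
None
```

The job is handed in: tin_a sits lid up and level on the bowl's crown with tin_b stacked squarely on it, each about 2 mm from its target by camera; the bowl and bystanders look unmoved, and the verdict was not shown.

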